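Check the mixer disc's axle for play

ROBOT

A 6-joint arm with a two-finger parallel gripper is mounted at the origin on the work surface. World frame = base frame: x ahead of the robot, y to its left, z up, the work surface at z = 0. Lengths are in m, angles in rad, forces in N, time in s.
With the tool pointing down it reaches from about 0.4 to 0.825 m from the base axis. Payload 7 kg.
Tool frame: the origin (TCP) lies between the finger pads; the fingertips stand 8 mm ahead of it and the grasp point (between the pads) lies 11 mm behind it (arm.finger_overhang is the distance from the TCP to the fingertips, in m); z points along the fingers, y is the line along which they close (so a half turn about z gives the same grasp; the last joint's range is limited). The gripper opens to 88 mm and grips with 3 to 60 N. Pads are 19 mm wide; open, the fingers measure 130 mm over their backs; the gripper's body (78 mm by 193 mm) begins 47 mm behind the grasp point.
Start: joints at [1.458, 0.359, 0.012, 0, -1.224, -0.288], TCP at [0.263, 0.621, 0.212] pointing down, gripper open.
Joint ranges: [-3.07, 3.07], [-1.43, 2.12], [-1.02, 1.25], [-3.03, 1.67], [-3.05, -0], [-3.03, 3.03]. Speed limits (rad/s): [2.39, 2.39, 3.01, 3.14, 3.14, 3.14].

INTERFACE

Orientations are given as [roll, pitch, yaw] about the fixed x, y, z axes, in that order (R = Rz(yaw) Ry(pitch) Rx(roll)).
In Python, from station import arm gives the robot as it stands.
- The arm moves only by the tool move_arm, never from a script. Its argument "rows" is text: rows parted by semicolons, each of 7 numbers parted by spaces: the turn, a rotation vector about the tool's x, y, z in degrees, then the shift along the tool's x, y, z in m, then the finger opening in m, from 0 to 0.0876. A call has 1 to 8 rows; each row shifts and turns the commanded pose from where the row before left it, along the tool's axes as they then stand; what a row does not reach is not made up. A row lasts 1/8 s, in which the tool goes at most 62.5 mm and 10.7 degrees, less where a joint would pass 70% of its speed; a pose out of reach is approached as far as the arm can. A call is refused whole if a number of a shift passes 0.0625 or a number of a turn 10.7, either way. A call with a gripper value outside its range is refused whole. The fingers move at their own pace and stop on an object; "squeeze" is the grip in N (left out, the last holds). Time passes only in rows, so rows that do not move let the fingers close. It gives the time, the measured TCP pose, the force, the opening and the grip force at its end, in the units of the state.
- arm.get_state(): the state, without advancing time (a new reading comes with each control period).
- arm.grab_frame(name): name is "side" or "top" or "wrist"; returns (picture, depth): 420x560x3 uint8, blue, green, red; 420x560 float32, m along the optical axis (not along the pixel's ray), 0 where there is no reading.
- arm.camera_model(name): a dict with "mtx" (3x3 intrinsics, pixels), "camera_from_world" (4x4, takes a point from world to camera coordinates); the wrist camera has in their place "mount" (4x4, takes a point from camera to tool coordinates, whose origin is the TCP and whose axes are the flange's). Camera axes: x right, y down, z forward; pixel columns grow to the right and rows downward; lengths in m; the calibration is good to about 2 mm. A picture is of the moment at which its call begins: read the wrist's pose just before it. camera_model takes no time and is no camera call.
- arm.job_done(): hands the job in; it is judged then, once.
The state is a dict: "t": time; "q": joint angles; "qd": joint speeds; "joint_efforts": joint torques, N m; "eef_pos": TCP position; "ee_rot": TCP orientation; "force": force on the tool from outside, world axes, zero at the start; "moment": the same for the moment, N m; "width": finger opening in m; "gripper_force": force on a finger pad.
Only numpy, scipy, OpenCV 4.12 (cv2) and the standard library are available. Lean on these libraries where they do the work, as an engineer would, in place of code of your own. Each camera call takes 0.05 s, during which the arm holds its last target. There are 200 camera calls.

TASK

Set the lidded jar that stands in front of the rack unit aside on the bench, upright and clear of the chassis' way, then pull the chassis out by its handle until it locks and check the disc inside for play in its axle: lean its top edge to the left (as seen from the robot) until it stops, then to the right until it stops, then to the left stop once more, staying a moment at each stop. Leave the disc standing straight up, then press the release key, push the chassis fully home without slamming it, and let go. Leave the glassware, bottles and tube rack around it where they stand.

Things in the scene. Friction and masses are not known exactly. Their poses are not given: they have to be found in the camera images.
- rack: Grey sheet-metal housing fixed to the bench, 225 mm deep, 220 wide, 190 high. Origin: under the middle of its front face, at bench height; x points into the housing, y left as seen from the robot, z up; yaw up to 0.3 rad. The chassis' white front panel (12 thick, 220 wide, 10 to 160 high) has its face at x = -12 when shut. Offsets below: this frame, mm, chassis shut.
- chassis (a joint): How far the chassis is drawn out of the housing along the rack's -x, in m: 0 shut, about 0.155 locked, 0.160 end stop; may start up to 0.03 open. Sliding takes 2 N (3 N at 0.1 m/s), and about 3 N more over the last 30 mm where a sprung pawl rides over its catch, then snaps up behind it. Locked, it cannot be pushed back unless the release key is pressed.
- handle (a point): Middle of the steel bow handle's bar on the panel: round bar 12 mm thick, 105 mm long along the rack's y, 57 mm clear of the panel face (bar centre at rack x = -75, y = 32.5, z = 155 mm, about as high as the panel top). Moves with the chassis.
- release (a joint): How far the release key is pressed down, in m: 0 up, 0.009 fully down, sprung, 1.5 N to start and 6 N fully down. From 0.007 on the pawl is free and the chassis can be pushed in; hold it down over the first 20 mm of the way. It springs up by itself.
- release_top (a point): Middle of the top of the release key: flat, black, 30 mm (x) by 36 (y), on a grey ledge at the right of the panel, pressed straight down (rack x -34, y -70, z 128; ledge top z 115). The panel rises 32 mm above the key, its face 22 mm behind the key's middle, so a finger on the key can also push the panel in. Moves with the chassis.
- hub (a joint): Lean of the disc on its worn axle, in rad: 0 straight up, positive with the top edge leaning left (rack +y), negative right (-y); stops at +0.10 and -0.10. It stays where it is left (0.04 N m of friction).
- disc_top (a point): Topmost point of the rim, mid-thickness, of the tube mixer disc: aluminium, 130 mm across, 16 thick, upright, its faces left and right, axle along the rack's y. Shut: rack x 95, y 0, z 165, inside the housing; comes out with the chassis. This point leans with the disc but does not spin with it; the disc spins easily. The outer 30 mm of both faces is flat.
- disc_centre (a point): Centre of the disc, on the axle and on the line (along the rack's x) about which it leans, 65 mm below disc_top. Six white stubs stand 22 mm out of the right face, all within 34 mm of the centre. A motor box stands to its left from y = 37 mm, top 116 mm high.
- jar: White lidded jar, 52 mm across, 110 mm high, about 0.25 kg, origin under its middle. It starts in the chassis' way, 165 to 220 mm before the rack's front. Drawn out, the chassis reaches 241 mm before the rack's front and 110 mm to either side of its middle; the jar counts as clear 140 mm or more to a side or 270 mm before the front.
- water_bottle: Bystander: clear bottle, 72 mm across, 220 mm high, origin under its middle.
- reagent_bottle: Bystander: amber bottle, 60 mm across, 160 mm high, origin under its middle.
- beaker: Bystander: glass beaker, 72 mm across, 100 mm high, origin under its middle.
- tube_rack: Bystander: white tube rack with glass tubes, 100 by 60 mm, 111 mm high, origin under its middle.
Mind the look-alikes: they are no part of the job. Leave any pink or purple look-alike of the jar alone.

How it is judged:
By the outcome, as a careful person would: the job done as asked, in the order asked, and still so for the second after the job is handed in, with the robot touching nothing.
It also fails if it takes over 72 s, if anything falls off the work surface, if the arm or the gripper's body presses on something with over 40 N, if the wrist force passes 120 N, or if a joint passes its speed limit or range.

## Working session

There is one attempt and no reset: what is moved stays moved. The work goes in short steps, Python scripts to look and compute and a tool call to move; the robot and the scene stay as the last step left them, time stands still between calls to the robot, and variables do not carry over. Pictures are saved under pics/ and viewed, at most 10 in all, crops included, and the job is handed in when it is done.

Besides the shell and the picture viewer there is one more tool, called after "Request:" by a JSON object that holds its "method" and its "body". move_arm: Moves the arm, as the interface text tells. Its arguments: {"type":"object","properties":{"rows":{"type":"string"},"squeeze":{"type":"number"}},"required":["rows"]}

```bash
ls; mkdir -p pics; cat > h.py <<'E'
import numpy as np, cv2
from station import arm
from scipy.spatial.transform import Rotation as R
def pts(name, T=None):
    m=arm.camera_model(name)
    if name=="wrist":
        s=arm.get_state(); W=np.eye(4); W[:3,:3]=R.from_euler('xyz',s['ee_rot']).as_matrix() ; W[:3,3]=s['eef_pos']
        wc=W@np.array(m['mount'])
    else: wc=np.linalg.inv(np.array(m['camera_from_world']))
    img,d=arm.grab_frame(name)
    K=np.array(m['mtx']); v,u=np.mgrid[:420,:560]
    P=np.stack([(u-K[0,2])/K[0,0]*d,(v-K[1,2])/K[1,1]*d,d],-1)
    return img,d,P@wc[:3,:3].T+wc[:3,3]
E
python3 - <<'E'
from h import *
print(arm.get_state())
ims=[]
for n in ("top","side"):
    i,d,P=pts(n); np.savez(f"pics/{n}.npz",i=i,d=d,P=P); ims.append(i)
cv2.imwrite("pics/a.png",ims[0]);cv2.imwrite("pics/b.png",ims[1])
E
```

```text
pics
{'t': 0.0, 'q': array([ 1.45809921e+00,  3.59443040e-01,  1.10577937e-02, -3.42013666e-04,
       -1.22408711e+00, -2.88095748e-01]), 'qd': array([-0.00153252,  0.00034593, -0.00139796,  0.00031225,  0.00119234,
        0.00155656]), 'joint_efforts': array([ 1.81686799e-03, -5.82721066e+01,  2.93052292e+01,  6.99724495e+00,
        6.83402453e-03, -1.74524512e-04]), 'eef_pos': array([0.26318282, 0.62102524, 0.21068739]), 'ee_rot': array([ 3.13989434e+00, -1.67992169e-04, -4.00909213e-01]), 'force': array([ 0.15188992, -0.86400895, -0.3331525 ]), 'moment': array([ 0.01621358,  0.01998856, -0.00562606]), 'gripper_force': 0.0, 'width': 0.08800518336307722}
```

View pics/a.png

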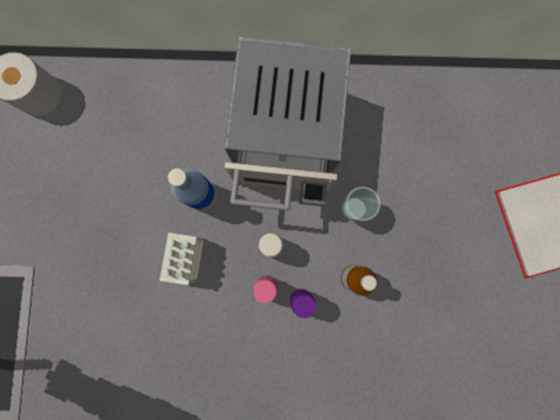

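View pics/b.png

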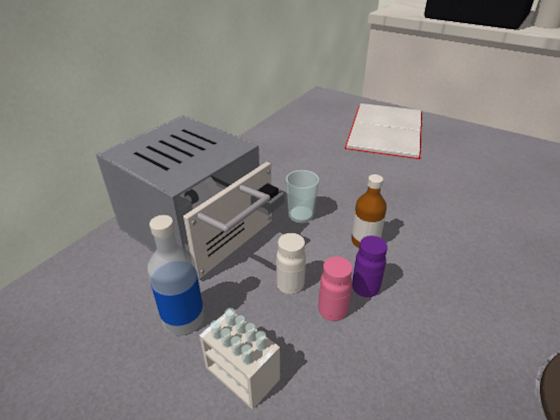

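Top view: rack at (290,100), white jar at (270,245). The look-alikes are pink (265,290) and purple (303,303), so the white jar in front of the handle is the one meant. The chassis is slightly open, with its panel at row 172 and the key at (314,190).

```bash
python3 - <<'E'
from h import *
z=np.load("pics/top.npz"); i,d,P=z['i'],z['d'],z['P']
def q(n,u,v,r=3):
    a=P[v-r:v+r+1,u-r:u+r+1].reshape(-1,3); print(n,np.round(np.median(a,0),4))
for n,u,v in [("jar",270,244),("pink",265,290),("purple",303,303),("bottlecap",178,177),("amber cap",369,283),("beaker in",357,210),("tuberack",180,258),("key",314,191),("bench",300,370)]: q(n,u,v)
# roof: points at z~0.19
X=P.reshape(-1,3); 
m=(abs(P[...,2]-.19)<.006); m=cv2.morphologyEx(m.astype(np.uint8),cv2.MORPH_OPEN,np.ones((5,5)))
n,l,s,c=cv2.connectedComponentsWithStats(m); k=1+np.argmax(s[1:,4]); A=P[l==k]
r=cv2.minAreaRect((A[:,:2]*1000).astype(np.float32)); print(r,np.round(cv2.boxPoints(r)))
# panel top
m=(abs(P[...,2]-.160)<.008)&(np.mgrid[:420,:560][0]>155)&(np.mgrid[:420,:560][0]<215)
m[:,:215]=0;m[:,345:]=0
A=P[m]; r=cv2.minAreaRect((A[:,:2]*1000).astype(np.float32)); print(len(A),r,np.round(cv2.boxPoints(r)))
# all objects above bench, xy extents
for nm,(u0,u1,v0,v1) in dict(water=(160,216,165,212),amber=(340,380,262,300),beaker=(340,382,185,222),tr=(158,206,230,288),jar=(255,285,232,262),pink=(250,280,275,305),pur=(288,318,288,318)).items():
    a=P[v0:v1,u0:u1].reshape(-1,3); a=a[(a[:,2]>.03)]; print(nm,np.round(a.min(0),3),np.round(a.max(0),3))
big=cv2.resize(i[150:330,150:400],(800,576),interpolation=cv2.INTER_CUBIC); cv2.imwrite("pics/c.png",big)
m=arm.camera_model("top"); print(np.linalg.inv(m['camera_from_world']).round(3)[:3], arm.camera_model("wrist")['mount'])
E
```

```text
jar [0.53   0.0466 0.1109]
pink [0.4381 0.0537 0.1107]
purple [ 0.415  -0.0228  0.1108]
bottlecap [0.642  0.2119 0.2204]
amber cap [ 0.4615 -0.1428  0.1606]
beaker in [ 0.6167 -0.1498  0.0054]
tuberack [0.4961 0.2319 0.0866]
key [ 0.6384 -0.0391  0.1284]
bench [ 0.2554 -0.026   0.001 ]
((810.759765625, 18.147445678710938), (220.1759033203125, 227.1783447265625), 85.44546508789062) [[ 689.  -83.]
 [ 915. -101.]
 [ 933.  119.]
 [ 706.  137.]]
1467 ((644.0771484375, 26.301895141601562), (95.0003890991211, 220.0035858154297), 2.752825975418091) [[591. 134.]
 [602. -86.]
 [697. -81.]
 [686. 138.]]
water [0.513 0.026 0.031] [0.677 0.25  0.909]
amber [ 0.435 -0.171  0.03 ] [0.513 0.026 0.909]
beaker [ 0.513 -0.179  0.03 ] [0.657 0.026 0.909]
tr [0.444 0.026 0.032] [0.55  0.274 0.909]
jar [0.505 0.022 0.059] [0.554 0.071 0.909]
pink [0.414 0.026 0.037] [0.513 0.08  0.909]
pur [ 0.387 -0.049  0.031] [0.513 0.026 0.909]
[[ 0.029 -0.993  0.115  0.513]
 [-1.    -0.028  0.007  0.026]
 [-0.004 -0.116 -0.993  0.909]] [[-5.07373557e-04 -9.56242645e-01 -2.92574344e-01  7.98944939e-02]
 [ 9.99999476e-01 -7.45369303e-04  7.01977555e-04  8.30097789e-04]
 [-8.89336809e-04 -2.92573835e-01  9.56242522e-01 -1.72636310e-01]
 [ 0.00000000e+00  0.00000000e+00  0.00000000e+00  1.00000000e+00]]
```

View pics/c.png

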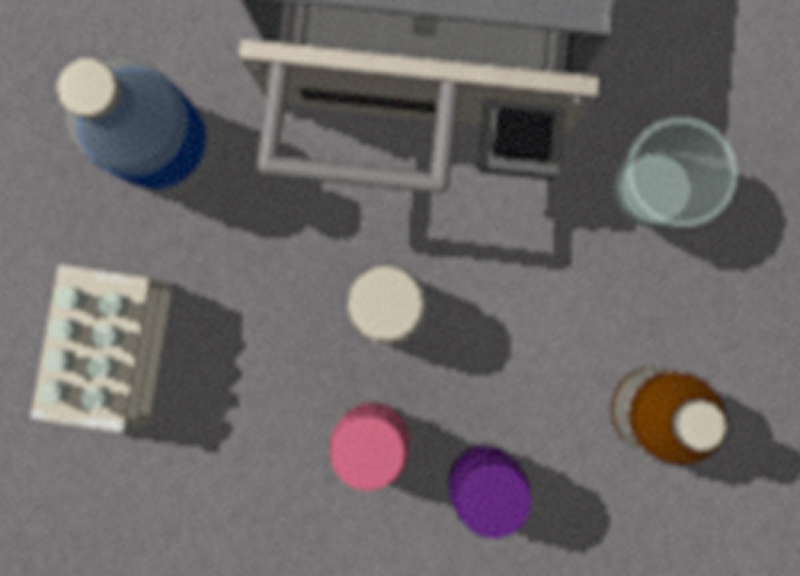

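The crop confirms the white jar at crop (386,303), nearest the handle. It is distinct from pink (368,448) and purple (490,492). Rack origin is about (0.6975, 0.027) with yaw -0.08, and the chassis is about 20 mm open. Next I turn to the rack axes and go over the jar.

Request:
{"method": "move_arm", "body": {"rows": "0 0 -9.2 0 0 0 0.08; 0 0 -9.2 0 0 0 0.08; 0 0 0 0.026 0.046 0 0.08; 0 0 0 0.026 0.046 0 0.08; 0 0 0 0.026 0.046 0 0.08; 0 0 0 0.026 0.046 0 0.08; 0 0 0 0.026 0.046 0 0.08; 0 0 0 0.026 0.046 0 0.08"}}

```text
t: 1.1
eef_pos: [0.3972, 0.3322, 0.2115]
ee_rot: [3.141, 0.0, -0.079]
force: [0.9, -0.1, 0.2]
width: 0.0798
gripper_force: 0.0
```

Request:
{"method": "move_arm", "body": {"rows": "0 0 0 0.026 0.046 0 0.08; 0 0 0 0.026 0.046 0 0.08; 0 0 0 0.026 0.046 0 0.08; 0 0 0 0.026 0.046 0 0.08; 0 0 0 0.026 0.046 0 0.08; 0 0 0 0.026 0.046 0 0.08; 0 0 0 0 0 0 0.08; 0 0 0 0 0 0 0.08"}}

```text
t: 2.1
eef_pos: [0.5302, 0.0461, 0.2113]
ee_rot: [3.141, 0.001, -0.081]
force: [-0.3, 0.6, 0.9]
width: 0.0801
gripper_force: 0.0
```

Request:
{"method": "move_arm", "body": {"rows": "0 0 0 0 0 0.04 0.08; 0 0 0 0 0 0.04 0.08; 0 0 0 0 0 0.04 0.08; 0 0 0 0 0 0.029 0.08; 0 0 0 0 0 0 0.045; 0 0 0 0 0 0 0.045; 0 0 0 0 0 0 0.045; 0 0 0 0 0 0 0.045", "squeeze": 15}}

```text
t: 3.1
eef_pos: [0.5312, 0.0468, 0.0639]
ee_rot: [-3.141, -0.002, -0.079]
force: [-0.7, 0.3, 3.9]
width: 0.0487
gripper_force: 15.1
```

Request:
{"method": "move_arm", "body": {"rows": "0 0 0 0 0 -0.02 0.045; 0 0 0 0 0 -0.05 0.045; 0 0 0 0 0 -0.06 0.045; 0 0 0 0 0 -0.06 0.045; 0 0 0 0.004 0.025 0 0.045; 0 0 0 0.008 0.05 0 0.045; 0 0 0 0.008 0.05 0 0.045; 0 0 0 0.008 0.05 0 0.045"}}

```text
t: 4.1
eef_pos: [0.544, -0.1316, 0.2529]
ee_rot: [-3.141, -0.0, -0.079]
force: [1.3, 0.8, -2.8]
width: 0.0492
gripper_force: 14.7
```

Request:
{"method": "move_arm", "body": {"rows": "0 0 0 0.008 0.05 0 0.045; 0 0 0 0.008 0.05 0 0.045; 0 0 0 0 0.03 0 0.045; 0 0 0 0 0 0.05 0.045; 0 0 0 0 0 0.06 0.045; 0 0 0 0 0 0.05 0.045; 0 0 0 0 0 0.018 0.045; 0 0 0 0 0 0.008 0.045"}}

```text
t: 5.1
eef_pos: [0.5491, -0.261, 0.0654]
ee_rot: [-3.141, 0.002, -0.08]
force: [0.9, 0.5, -2.3]
width: 0.0487
gripper_force: 14.7
```

Request:
{"method": "move_arm", "body": {"rows": "0 0 0 0 0 0.002 0.045; 0 0 0 0 0 0.002 0.045; 0 0 0 0 0 0 0.045; 0 0 0 0 0 0 0.06; 0 0 0 0 0 0 0.08; 0 0 0 0 0 0 0.08; 0 0 0 0 0 -0.02 0.08; 0 0 0 0 0 -0.05 0.08"}}

```text
t: 6.1
eef_pos: [0.5481, -0.2607, 0.1309]
ee_rot: [-3.141, 0.006, -0.08]
force: [0.6, 0.0, 0.4]
width: 0.0794
gripper_force: 0.0
```

Request:
{"method": "move_arm", "body": {"rows": "0 0 0 0 0 -0.06 0.06; 0 0 0 0 0 -0.06 0.045; 0 0 0 0.005 -0.055 0 0.04; 0 0 0 0.005 -0.055 0 0.04; 0 0 0 0.005 -0.055 0 0.04; 0 0 0 0.005 -0.055 0 0.04; 0 0 0 0.005 -0.055 0 0.04; 0 0 0 0.006 -0.056 0 0.04"}}

```text
t: 7.1
eef_pos: [0.6072, 0.0681, 0.2528]
ee_rot: [-3.141, -0.0, -0.08]
force: [1.0, -0.9, -1.0]
width: 0.0397
gripper_force: 0.0
```

Request:
{"method": "move_arm", "body": {"rows": "0 0 10 0 0 0 0.04; 0 0 10 0 0 0 0.04; 0 0 10 0 0 0 0.04; 0 0 10 0 0 0 0.04; 0 0 10 0 0 0 0.04; 0 0 10 0 0 0 0.04; 0 0 10 0 0 0 0.04; 0 0 10 0 0 0 0.04"}}

```text
t: 8.1
eef_pos: [0.6071, 0.0663, 0.2525]
ee_rot: [3.141, -0.0, -1.482]
force: [-0.4, 0.1, 0.1]
width: 0.04
gripper_force: 0.0
```

Request:
{"method": "move_arm", "body": {"rows": "0 0 10 0 0 0 0.04; 0 0 0 0 0 0 0.04"}}

```text
t: 8.35
eef_pos: [0.6072, 0.0663, 0.2526]
ee_rot: [3.141, -0.0, -1.649]
force: [0.4, -0.2, -0.3]
width: 0.04
gripper_force: 0.0
```

```bash
python3 - <<'E'
from h import *
s=arm.get_state(); print(s['t'],s['q'].round(2),s['eef_pos'],s['ee_rot'])
i,d,P=pts("wrist"); cv2.imwrite("pics/d.png",i); np.savez("pics/w.npz",i=i,d=d,P=P)
Q=P[(P[...,2]>.14)&(P[...,2]<.175)]; O=np.array([.6975,.027]); c,sn=np.cos(-.0795),np.sin(-.0795)
r=(Q[:,:2]-O)@np.array([[c,-sn],[sn,c]])
print(r.min(0),r.max(0))
b=r[(r[:,0]<-80)]; print(len(b),np.median(b,0),b.min(0),b.max(0))
E
```

```text
8.35 [ 0.43  0.23 -0.07 -0.   -1.27 -0.51] [0.60715351 0.06633836 0.25255753] [ 3.14133525e+00 -4.24350292e-05 -1.64928839e+00]
[-0.0998795  -0.11053389] [0.01743745 0.19088804]
  return _methods._mean(a, axis=axis, dtype=dtype,
  ret = um.true_divide(
Traceback (most recent call last):
ValueError: zero-size array to reduction operation minimum which has no identity
```

View pics/d.png

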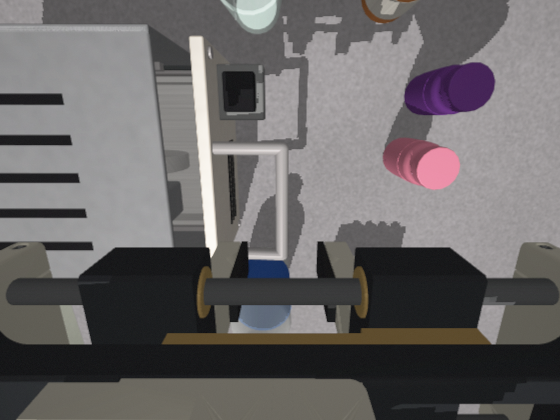

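Wrist view: the handle bar runs from (282,145) to (282,255), between the fingers, with the key at (240,92). It is aligned, so I go down and grip.

Request:
{"method": "move_arm", "body": {"rows": "0 0 0 0 0 0.04 0.04; 0 0 0 0 0 0.04 0.04; 0 0 0 0 0 0.0285 0.04; 0 0 0 0 0 0 0.025; 0 0 0 0 0 0 0.008; 0 0 0 0 0 0 0.008; 0 0 0 0 0 0 0.008; 0 0 0 0 0 0 0.008", "squeeze": 30}}

```text
t: 9.4
eef_pos: [0.6075, 0.0664, 0.1448]
ee_rot: [-3.141, 0.0, -1.65]
force: [0.0, -0.7, 0.1]
width: 0.0082
gripper_force: 0.3
```

Width 8 mm means the bar isn't between the pads. I'll measure the bar directly from the depth data.

```bash
python3 - <<'E'
from h import *
def rk(p):
    O=np.array([.6975,.027,0]); c,s=np.cos(-.0795),np.sin(-.0795); q=p-O
    return (np.stack([q[...,0]*c+q[...,1]*s,-q[...,0]*s+q[...,1]*c,q[...,2]],-1)*1000).round(1)
z=np.load("pics/w.npz");P=z['P']
for u,v in [(282,150),(282,200),(282,240),(282,250),(270,148),(240,92),(200,60),(200,200)]: print((u,v),rk(P[v,u]),P[v,u].round(3),z['d'][v,u])
z=np.load("pics/top.npz");P=z['P']
for u,v in [(236,204),(260,206),(285,208),(235,190),(290,190)]: print("top",(u,v),[rk(P[v+k,u]).tolist() for k in(-2,-1,0,1,2)])
i,d,P=pts("wrist"); cv2.imwrite("pics/e.png",i)
i,d,P=pts("side"); cv2.imwrite("pics/f.png",cv2.resize(i[100:340,60:380],(800,600)))
E
```

```text
(282, 150) [-92.9 -19.  159.6] [0.603 0.015 0.16 ] 0.26254055
(282, 200) [-92.9  26.7 161.2] [0.607 0.061 0.161] 0.27429667
(282, 240) [-92.9  67.3 160.3] [0.61  0.101 0.16 ] 0.28703016
(282, 250) [-92.9  78.4 159.1] [0.611 0.113 0.159] 0.2913761
(270, 148) [-82.3 -20.9 161. ] [0.614 0.013 0.161] 0.26064742
(240, 92) [-53.2 -69.6 126.1] [ 0.639 -0.038  0.126] 0.27978256
(200, 60) [-25.9 -91.6 159.3] [ 0.664 -0.062  0.159] 0.2416084
(200, 200) [23.  66.  22.3] [0.726 0.091 0.022] 0.41851372
top (236, 204) [[-96.6, 78.8, 161.9], [-98.1, 78.9, 158.8], [-99.8, 79.0, 156.3], [-84.9, 98.2, 1.1], [-87.2, 97.9, 0.8]]
top (260, 206) [[-95.3, 32.5, 160.9], [-97.3, 32.2, 161.5], [-98.8, 32.3, 157.6], [-83.6, 41.9, 2.5], [-85.6, 41.8, -0.7]]
top (285, 208) [[-94.0, -15.7, 160.8], [-96.0, -15.9, 161.7], [-97.6, -16.1, 158.8], [-99.1, -16.3, 155.4], [-83.9, -16.8, -1.9]]
top (235, 190) [[-69.4, 84.2, 160.1], [-71.1, 84.2, 158.5], [-73.2, 83.8, 159.4], [-75.2, 83.6, 159.3], [-77.3, 83.2, 160.4]]
top (290, 190) [[-57.7, -21.6, 158.5], [-59.3, -21.8, 156.1], [-61.6, -22.0, 158.2], [-63.6, -22.2, 158.9], [-65.2, -22.5, 156.6]]
```

View pics/f.png

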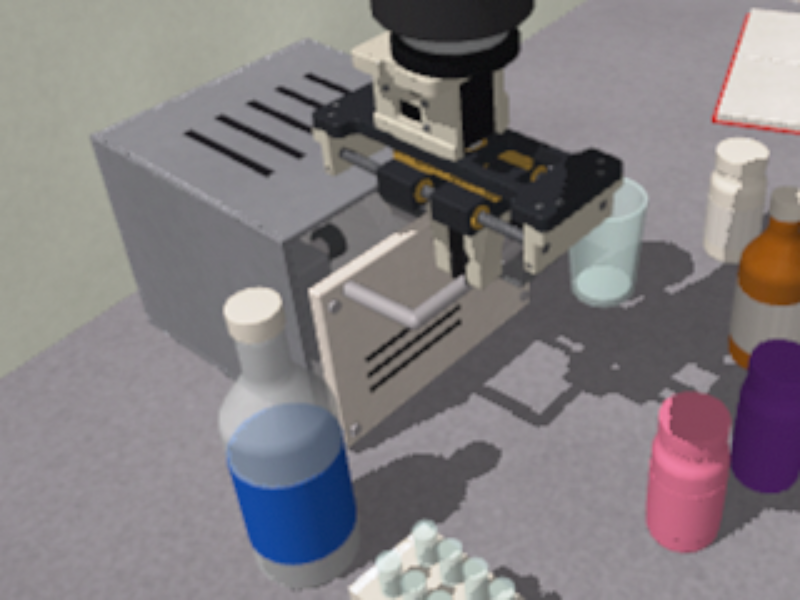

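The side view shows the fingers around the bar at (470,270), and the jar standing upright at (738,200). The reading runs about 3.5 mm low, as it did on the jar, so 8 mm is just contact. I'll close fully.

Request:
{"method": "move_arm", "body": {"rows": "0 0 0 0 0 0 0; 0 0 0 0 0 0 0; 0 0 0 0 0 0 0", "squeeze": 30}}

```text
t: 9.88
eef_pos: [0.6085, 0.0664, 0.1462]
ee_rot: [-3.138, 0.0, -1.65]
force: [-1.7, -1.1, 9.1]
width: 0.0004
gripper_force: 5.3
```

```bash
python3 - <<'E'
from h import *
print(arm.get_state())
i,d,P=pts("wrist"); i2,_,_=pts("side")
a=cv2.resize(i[130:380,130:430],(400,333)); b=cv2.resize(i2[180:245,190:290],(400,260))
o=np.zeros((600,400,3),np.uint8); o[:333]=a; o[340:600]=b; cv2.imwrite("pics/g.png",o)
E
```

```text
{'t': 9.875, 'q': array([ 0.42821877,  0.30332598, -0.22583771,  0.00136668, -1.03874782,
       -0.50780001]), 'qd': array([-0.00158986, -0.00146126, -0.00109813, -0.00102004, -0.00191036,
       -0.00124345]), 'joint_efforts': array([-4.28209570e-02, -4.55965769e+01,  2.35848820e+01,  5.01821771e+00,
        4.68031224e-01,  8.60585660e-04]), 'eef_pos': array([0.60851774, 0.06642253, 0.14619248]), 'ee_rot': array([-3.13849854e+00,  3.71671811e-04, -1.64968537e+00]), 'force': array([-1.70935036, -1.12803149,  9.07958069]), 'moment': array([ 0.01379459,  0.41437267, -0.0328199 ]), 'gripper_force': 5.331013351678848, 'width': 0.0004202800207467395}
```

View pics/g.png

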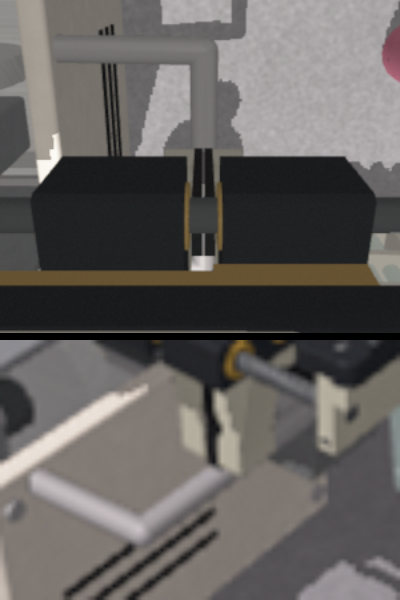

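Wrist and side crops show the closed fingertips sitting on the upper part of the bar (crop (203,150) and (225,465)), so the grasp is too high. I'll check finger_overhang, then open, go deeper and regrip.

```bash
python3 -c "
from station import arm
print(arm.finger_overhang)"
```

```text
0.008
```

Request:
{"method": "move_arm", "body": {"rows": "0 0 0 0 0 0 0.03; 0 0 0 0 0 0 0.035; 0 0 0 0 0 0 0.035; 0 0 0 0 0 0.014 0.035; 0 0 0 0 0 0 0.025; 0 0 0 0 0 0 0.01; 0 0 0 0 0 0 0.006; 0 0 0 0 0 0 0.006", "squeeze": 20}}

```text
t: 10.98
eef_pos: [0.6076, 0.0664, 0.1303]
ee_rot: [-3.141, 0.0, -1.65]
force: [1.0, -0.3, -1.8]
width: 0.0111
gripper_force: 20.0
```

Gripped at 11 mm, 20 N. The fingertips act about 15 mm shorter than stated, which I'll allow for from here. Pulling out now.

Request:
{"method": "move_arm", "body": {"rows": "0 0 0 0 0.01 0 0; 0 0 0 0 0.018 0 0; 0 0 0 0 0.018 0 0; 0 0 0 0 0.018 0 0; 0 0 0 0 0.018 0 0; 0 0 0 0 0.018 0 0; 0 0 0 0 0.015 0 0; 0 0 0 0 0.01 0 0", "squeeze": 35}}

```text
t: 11.98
eef_pos: [0.4826, 0.0764, 0.1303]
ee_rot: [-3.14, 0.0, -1.65]
force: [6.6, 0.1, -6.1]
width: 0.0109
gripper_force: 35.0
```

Request:
{"method": "move_arm", "body": {"rows": "0 0 0 0 0.008 0 0; 0 0 0 0 0.004 0 0; 0 0 0 0 0.002 0 0; 0 0 0 0 0 0 0"}}

```text
t: 12.48
eef_pos: [0.4683, 0.0776, 0.1303]
ee_rot: [3.141, 0.0, -1.65]
force: [-1.9, 2.2, 0.6]
width: 0.0112
gripper_force: 35.0
```

Request:
{"method": "move_arm", "body": {"rows": "0 0 0 0 -0.004 0 0; 0 0 0 0 -0.004 0 0; 0 0 0 0 0 0 0"}}

```text
t: 12.85
eef_pos: [0.4739, 0.077, 0.1302]
ee_rot: [3.136, -0.0, -1.651]
force: [-17.7, 10.2, 16.5]
width: 0.0106
gripper_force: 35.0
```

Locked: it holds against 18 N. Relax, release, lift and turn back to the rack axes.

Request:
{"method": "move_arm", "body": {"rows": "0 0 0 0 0.005 0 0; 0 0 0 0 0 0 0.03; 0 0 0 0 0 0 0.045; 0 0 0 0 0 0 0.045; 0 0 0 0 0 -0.05 0.045; 0 0 0 0 0 -0.05 0.045; 0 0 0 0 0 -0.05 0.045; 0 0 -10 0 0 0 0.045"}}

```text
t: 13.85
eef_pos: [0.4738, 0.0776, 0.2845]
ee_rot: [-3.135, 0.002, -1.473]
force: [0.2, 0.8, -1.4]
width: 0.0449
gripper_force: 0.0
```

Request:
{"method": "move_arm", "body": {"rows": "0 0 -10 0 0 0 0.045; 0 0 -10 0 0 0 0.045; 0 0 -10 0 0 0 0.045; 0 0 -10 0 0 0 0.045; 0 0 -10 0 0 0 0.045; 0 0 -10 0 0 0 0.045; 0 0 -10 0 0 0 0.045; 0 0 -10 0 0 0 0.045"}}

```text
t: 14.85
eef_pos: [0.4717, 0.0769, 0.28]
ee_rot: [3.141, 0.0, -0.074]
force: [0.2, 0.6, -0.2]
width: 0.0455
gripper_force: 0.0
```

```bash
python3 - <<'E'
from h import *
s=arm.get_state(); print(s['t'],s['q'].round(2),s['eef_pos'],s['ee_rot'])
O=np.array([.6975,.027,0]); c,sn=np.cos(-.0795),np.sin(-.0795)
def rk(p):
    q=p-O; return np.stack([q[...,0]*c+q[...,1]*sn,-q[...,0]*sn+q[...,1]*c,q[...,2]],-1)*1000
ims=[]
for n in("wrist","top"):
    i,d,P=pts(n); ims.append(i); q=rk(P); np.savez(f"pics/{n}2.npz",i=i,q=q,d=d)
    m=(q[...,0]>-130)&(q[...,0]<-5)&(abs(q[...,1])<30)&(q[...,2]>125)&(q[...,2]<180)&(d>0)
    A=q[m]; print(n,len(A))
    if len(A):
        t=A[A[:,2]>A[:,2].max()-12]; print(A.max(0).round(1),np.median(t,0).round(1),t.min(0).round(1),t.max(0).round(1))
    k=(abs(q[...,0]+189)<8)&(abs(q[...,1]+70)<8)&(d>0); print("key",np.median(q[k],0) if k.any() else None)
    k=(abs(q[...,0]+170)<20)&(abs(q[...,1])<90)&(abs(q[...,2]-160)<3)&(d>0); print("panel",q[k].min(0),q[k].max(0)) if k.any() else 0
cv2.imwrite("pics/i.png",np.vstack([cv2.resize(ims[0][:250],(560,250)),ims[1][:330]]))
E
```

```text
14.85 [ 0.57 -0.01 -0.29  0.   -1.29  0.92] [0.47173046 0.07693849 0.28003242] [ 3.14119782e+00  2.82846115e-04 -7.41594686e-02]
wrist 2009
[-46.8   6.8 166.3] [-73.9  -1.9 162.1] [-95.3 -10.6 154.3] [-54.5   6.  166.3]
key [-189.39998089  -69.38545473  127.62486567]
panel [-189.99712633  -89.88724581  157.00665805] [-153.88993605   89.81289024  161.86243997]
top 536
[ -5.2   7.5 167.1] [-62.3  -1.2 162.6] [-95.5  -9.2 155.4] [-23.4   6.7 167.1]
key [-187.98942031  -69.28839438  129.14081435]
panel [-189.84808586  -89.84013399  157.00758422] [-155.47764629   89.99889587  162.98673392]
```

View pics/i.png

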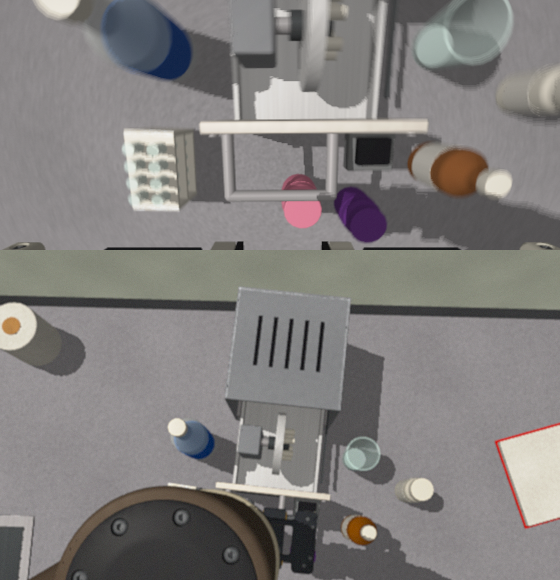

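Locked at 155 mm: the key reads x=-189. In the wrist view the disc is at (313,50). In the top view it's at (280,443) and the jar stands clear at (415,490). Next I straddle the disc.

Request:
{"method": "move_arm", "body": {"rows": "0 0 0 0.042 0.008 0 0.045; 0 0 0 0.042 0.008 0 0.045; 0 0 0 0.042 0.008 0 0.045; 0 0 0 0.043 0.008 0 0.045; 0 0 0 0 0 0.05 0.045; 0 0 0 0 0 0.05 0.045; 0 0 0 0 0 0.038 0.045; 0 0 0 0 0 0 0.045"}}

```text
t: 15.95
eef_pos: [0.6355, 0.0311, 0.1389]
ee_rot: [3.139, 0.006, -0.084]
force: [0.2, -0.4, 0.2]
width: 0.0454
gripper_force: 0.0
```

Request:
{"method": "move_arm", "body": {"rows": "0 0 0 0 -0.006 0 0.045; 0 0 0 0 -0.005 0 0.045; 0 0 0 0 -0.003 0 0.045; 0 0 0 0 -0.002 0 0.045; 0 0 0 0 -0.002 0 0.045; 0 0 0 0 -0.001 0 0.045; 0 0 0 0 0 0 0.045"}}

```text
t: 16.82
eef_pos: [0.6391, 0.0508, 0.1421]
ee_rot: [-3.142, 0.0, -0.08]
force: [0.7, -1.0, 0.2]
width: 0.0451
gripper_force: 0.2
```

Request:
{"method": "move_arm", "body": {"rows": "0 0 0 0 -0.001 0 0.045; 0 0 0 0 -0.001 0 0.045; 0 0 0 0 0 0 0.045"}}

```text
t: 17.2
eef_pos: [0.6393, 0.0528, 0.1421]
ee_rot: [-3.142, 0.0, -0.08]
force: [-0.8, -1.4, 1.3]
width: 0.0449
gripper_force: 0.3
```

Request:
{"method": "move_arm", "body": {"rows": "0 0 0 0 -0.001 0 0.045; 0 0 0 0 -0.001 0 0.045; 0 0 0 0 0 0 0.045"}}

```text
t: 17.58
eef_pos: [0.6392, 0.0539, 0.1421]
ee_rot: [3.14, 0.001, -0.08]
force: [-0.4, -4.2, 1.2]
width: 0.045
gripper_force: 2.6
```

Request:
{"method": "move_arm", "body": {"rows": "0 0 0 0 -0.001 0 0.045; 0 0 0 0 -0.001 0 0.045; 0 0 0 0 0 0 0.045; 0 0 0 0 0 0 0.045; 0 0 0 0 0 0 0.045; 0 0 0 0 0 0 0.045; 0 0 0 0 0 0 0.045"}}

```text
t: 18.45
eef_pos: [0.6389, 0.0547, 0.1421]
ee_rot: [3.139, 0.002, -0.08]
force: [-1.3, -9.8, 1.0]
width: 0.045
gripper_force: 4.7
```

Left stop reached at about 10 N, and held. Now to the right stop.

Request:
{"method": "move_arm", "body": {"rows": "0 0 0 0 0.012 0 0.045; 0 0 0 0 0.012 0 0.045; 0 0 0 0 0.006 0 0.045; 0 0 0 0 0.006 0 0.045; 0 0 0 0 0.004 0 0.045; 0 0 0 0 0.003 0 0.045; 0 0 0 0 0.002 0 0.045; 0 0 0 0 0 0 0.045"}}

```text
t: 19.45
eef_pos: [0.6362, 0.0122, 0.1422]
ee_rot: [-3.141, -0.0, -0.08]
force: [1.0, 1.5, 1.3]
width: 0.0446
gripper_force: 1.0
```

Request:
{"method": "move_arm", "body": {"rows": "0 0 0 0 0.001 0 0.045; 0 0 0 0 0.001 0 0.045; 0 0 0 0 0 0 0.045"}}

```text
t: 19.82
eef_pos: [0.6363, 0.0113, 0.1423]
ee_rot: [-3.14, -0.001, -0.079]
force: [-0.1, 7.0, 1.0]
width: 0.0451
gripper_force: 3.6
```

Request:
{"method": "move_arm", "body": {"rows": "0 0 0 0 0.001 0 0.045; 0 0 0 0 0 0 0.045; 0 0 0 0 0 0 0.045; 0 0 0 0 0 0 0.045; 0 0 0 0 0 0 0.045; 0 0 0 0 0 0 0.045"}}

```text
t: 20.58
eef_pos: [0.6364, 0.0109, 0.1423]
ee_rot: [-3.139, -0.001, -0.079]
force: [-0.7, 9.2, 0.3]
width: 0.0452
gripper_force: 4.7
```

Request:
{"method": "move_arm", "body": {"rows": "0 0 0 0 -0.012 0 0.045; 0 0 0 0 -0.012 0 0.045; 0 0 0 0 -0.006 0 0.045; 0 0 0 0 -0.006 0 0.045; 0 0 0 0 -0.004 0 0.045; 0 0 0 0 -0.003 0 0.045; 0 0 0 0 -0.002 0 0.045; 0 0 0 0 -0.001 0 0.045"}}

```text
t: 21.58
eef_pos: [0.6393, 0.0539, 0.1422]
ee_rot: [3.14, 0.0, -0.08]
force: [-0.7, -5.0, 1.5]
width: 0.0451
gripper_force: 2.9
```

Request:
{"method": "move_arm", "body": {"rows": "0 0 0 0 -0.001 0 0.045; 0 0 0 0 -0.001 0 0.045; 0 0 0 0 0 0 0.045; 0 0 0 0 0 0 0.045; 0 0 0 0 0 0 0.045; 0 0 0 0 0 0 0.045; 0 0 0 0 0 0 0.045"}}

```text
t: 22.45
eef_pos: [0.6391, 0.0546, 0.1422]
ee_rot: [3.139, 0.001, -0.08]
force: [0.8, -9.2, 2.1]
width: 0.0449
gripper_force: 4.5
```

Left stop again at the same reading. Now I centre the tool midway between the stops and close gently to stand the disc up.

Request:
{"method": "move_arm", "body": {"rows": "0 0 0 0 0.01 0 0.045; 0 0 0 0 0.01 0 0.045; 0 0 0 0 0.004 0 0.045; 0 0 0 0 0 0 0.035; 0 0 0 0 0 0 0.027; 0 0 0 0 0 0 0.022; 0 0 0 0 0 0 0.019; 0 0 0 0 0 0 0.017", "squeeze": 4}}

```text
t: 23.45
eef_pos: [0.6379, 0.0331, 0.1423]
ee_rot: [-3.141, -0.0, -0.079]
force: [1.1, 0.5, -0.4]
width: 0.0177
gripper_force: 0.3
```

Request:
{"method": "move_arm", "body": {"rows": "0 0 0 0 0 0 0.014; 0 0 0 0 0 0 0.012; 0 0 0 0 0 0 0.012; 0 0 0 0 0 0 0.012"}}

```text
t: 23.95
eef_pos: [0.6378, 0.0328, 0.1422]
ee_rot: [-3.142, -0.0, -0.08]
force: [-0.7, 1.2, 1.3]
width: 0.0159
gripper_force: 4.0
```

Disc clamped upright at the midpoint. Release, lift, take a quick check picture, and go above the key.

Request:
{"method": "move_arm", "body": {"rows": "0 0 0 0 0 0 0.025; 0 0 0 0 0 0 0.045; 0 0 0 0 0 0 0.045; 0 0 0 0 0 -0.04 0.045; 0 0 0 0 0 -0.06 0.03; 0 0 0 -0.043 0.0235 0 0; 0 0 0 -0.043 0.0235 0 0; 0 0 0 -0.043 0.0235 0 0"}}

```text
t: 24.95
eef_pos: [0.5021, -0.0278, 0.2421]
ee_rot: [-3.142, -0.0, -0.08]
force: [-0.3, -0.3, 0.9]
width: 0.0105
gripper_force: 0.0
```

```bash
python3 - <<'E'
from h import *
O=np.array([.6975,.027,0]); c,sn=np.cos(-.0795),np.sin(-.0795)
s=arm.get_state(); print(s['eef_pos'])
for n in("wrist","top"):
    i,d,P=pts(n); cv2.imwrite(f"pics/j_{n}.png",i); p=P-O; q=np.stack([p[...,0]*c+p[...,1]*sn,-p[...,0]*sn+p[...,1]*c,p[...,2]],-1)*1000
    m=(q[...,0]>-130)&(q[...,0]<-5)&(abs(q[...,1])<14)&(q[...,2]>100)&(q[...,2]<180)&(d>0); A=q[m]
    for a,b in((160,168),(150,160),(135,150)):
        t=A[(A[:,2]>a)&(A[:,2]<b)]
        if len(t)>5: print(n,a,len(t),np.median(t,0).round(1),np.percentile(t[:,1],[2,98]).round(1))
    k=(abs(q[...,0]+189)<8)&(abs(q[...,1]+70)<8)&(d>0)&(q[...,2]<140); print("key",np.median(q[k],0) if k.any() else None)
E
```

```text
[ 0.50207114 -0.02782029  0.24213717]
wrist 160 1404 [-58.6  -0.9 163. ] [-8.4  7. ]
wrist 150 973 [-80.9  -3.6 156.7] [-8.6  7. ]
wrist 135 778 [-90.1  -8.2 143. ] [-8.7  6.6]
key [-188.7231292   -69.73467309  127.65795024]
top 160 208 [-61.5   0.8 163.5] [-7.   8.1]
top 150 134 [-85.8   0.  156.2] [-7.4  8. ]
top 135 111 [-103.6    0.4  143.6] [-7.5  8.2]
key None
```

The disc stands vertical: its face y is -8.4 to -8.7 over 30 mm of height. TCP is over the key, so I go down.

Request:
{"method": "move_arm", "body": {"rows": "0 0 0 0 0 0.045 0; 0 0 0 0 0 0.042 0; 0 0 0 0 0 0.004 0; 0 0 0 0 0 0.004 0; 0 0 0 0 0 0.003 0; 0 0 0 0 0 0 0"}}

```text
t: 25.8
eef_pos: [0.504, -0.0271, 0.145]
ee_rot: [-3.141, -0.001, -0.08]
force: [-1.1, 0.2, 0.6]
width: 0.0003
gripper_force: 0.0
```

Request:
{"method": "move_arm", "body": {"rows": "0 0 0 0 0 0.003 0; 0 0 0 0 0 0.003 0; 0 0 0 0 0 0.003 0; 0 0 0 0 0 0 0"}}

```text
t: 26.3
eef_pos: [0.5033, -0.0273, 0.1348]
ee_rot: [3.141, 0.001, -0.08]
force: [-0.1, 0.9, 0.5]
width: 0.0004
gripper_force: 0.0
```

Request:
{"method": "move_arm", "body": {"rows": "0 0 0 0 0 0.003 0; 0 0 0 0 0 0.003 0; 0 0 0 0 0 0 0"}}

```text
t: 26.68
eef_pos: [0.5033, -0.0272, 0.1288]
ee_rot: [3.141, 0.001, -0.08]
force: [-0.7, -0.1, 0.7]
width: 0.0007
gripper_force: 0.0
```

Request:
{"method": "move_arm", "body": {"rows": "0 0 0 0 0 0.003 0; 0 0 0 0 0 0.003 0; 0 0 0 0 0 0 0"}}

```text
t: 27.05
eef_pos: [0.5033, -0.0272, 0.1229]
ee_rot: [3.141, 0.001, -0.08]
force: [0.1, -0.7, 0.2]
width: 0.0006
gripper_force: 0.0
```

Request:
{"method": "move_arm", "body": {"rows": "0 0 0 0 0 0.003 0; 0 0 0 0 0 0 0"}}

```text
t: 27.3
eef_pos: [0.5033, -0.0272, 0.1199]
ee_rot: [3.141, 0.0, -0.08]
force: [-0.2, 0.4, -0.2]
width: 0.0004
gripper_force: 0.0
```

Request:
{"method": "move_arm", "body": {"rows": "0 0 0 0 0 0.003 0; 0 0 0 0 0 0.003 0; 0 0 0 0 0 0 0"}}

```text
t: 27.68
eef_pos: [0.5033, -0.0272, 0.1138]
ee_rot: [3.141, 0.001, -0.08]
force: [-0.2, -0.1, 0.3]
width: 0.0006
gripper_force: 0.0
```

Request:
{"method": "move_arm", "body": {"rows": "0 0 0 0 0 0.003 0; 0 0 0 0 0 0 0"}}

```text
t: 27.92
eef_pos: [0.5036, -0.0272, 0.1112]
ee_rot: [3.142, -0.0, -0.08]
force: [0.3, -0.1, 1.8]
width: 0.0005
gripper_force: 1.1
```

Contact at TCP z of about 0.112, so the real tips are about 15 mm behind the TCP. Press fully.

Request:
{"method": "move_arm", "body": {"rows": "0 0 0 0 0 0.003 0; 0 0 0 0 0 0.003 0; 0 0 0 0 0 0.002 0; 0 0 0 0 0 0.002 0; 0 0 0 0 0 0 0"}}

```text
t: 28.55
eef_pos: [0.5065, -0.0275, 0.104]
ee_rot: [3.141, -0.006, -0.078]
force: [-0.2, -4.2, 20.1]
width: 0.0007
gripper_force: 10.1
```

Request:
{"method": "move_arm", "body": {"rows": "0 0 0 0.006 0 0 0; 0 0 0 0.006 0 0 0; 0 0 0 0.006 0 0 0; 0 0 0 0.006 0 0 0; 0 0 0 0.006 0 0 0; 0 0 0 0.006 0 0 0"}}

```text
t: 29.3
eef_pos: [0.542, -0.0304, 0.104]
ee_rot: [3.141, -0.005, -0.078]
force: [-2.1, -2.9, 20.8]
width: 0.0006
gripper_force: 10.2
```

Request:
{"method": "move_arm", "body": {"rows": "0 0 0 0.007 0 0 0; 0 0 0 0.007 0 0 0; 0 0 0 0.007 0 0 0; 0 0 0 0.007 0 0 0; 0 0 0 0.007 0 0 0; 0 0 0 0.007 0 0 0; 0 0 0 0.007 0 0 0; 0 0 0 0 0 0 0"}}

```text
t: 30.3
eef_pos: [0.5917, -0.0343, 0.1041]
ee_rot: [3.141, -0.007, -0.078]
force: [1.2, -2.2, 16.2]
width: 0.0005
gripper_force: 8.0
```

Request:
{"method": "move_arm", "body": {"rows": "0 0 0 -0.004 0 0 0; 0 0 0 0 0 -0.012 0; 0 0 0 0 0 -0.02 0; 0 0 0 0.007 0 0 0; 0 0 0 0.007 0 0 0; 0 0 0 0.006 0 0 0; 0 0 0 0 0 0 0"}}

```text
t: 31.18
eef_pos: [0.6045, -0.0353, 0.1323]
ee_rot: [3.141, 0.001, -0.08]
force: [-1.3, -0.4, -0.2]
width: 0.0005
gripper_force: 0.0
```

Request:
{"method": "move_arm", "body": {"rows": "0 0 0 0.007 0 0 0; 0 0 0 0.007 0 0 0; 0 0 0 0.007 0 0 0; 0 0 0 0.007 0 0 0; 0 0 0 0.007 0 0 0; 0 0 0 0.007 0 0 0; 0 0 0 0.006 0 0 0; 0 0 0 0 0 0 0"}}

```text
t: 32.17
eef_pos: [0.6536, -0.039, 0.1337]
ee_rot: [-3.141, -0.002, -0.079]
force: [0.1, -0.4, 0.5]
width: 0.0008
gripper_force: 0.0
```

```bash
python3 - <<'E'
from h import *
O=np.array([.6975,.027,0]); c,sn=np.cos(-.0795),np.sin(-.0795)
s=arm.get_state(); print(s['eef_pos'],s['force'],(s['eef_pos']-O)[:2]@[c,sn])
i,d,P=pts("wrist"); cv2.imwrite("pics/k.png",i); p=P-O; q=np.stack([p[...,0]*c+p[...,1]*sn,-p[...,0]*sn+p[...,1]*c,p[...,2]],-1)*1000
m=(abs(q[...,2]-160)<3)&(q[...,1]>-110)&(q[...,1]<-20)&(q[...,0]<20)&(d>0); print(m.sum(), np.percentile(q[m],[2,50,98],axis=0).round(1))
E
```

```text
[ 0.65358833 -0.03903744  0.13369981] [ 0.10385323 -0.41993271  0.54710581] -0.03852853109411944
3659 [[ -27.3 -107.8  157.4]
 [ -20.   -66.   159.5]
 [ -14.7  -22.1  161. ]]
```

View pics/k.png

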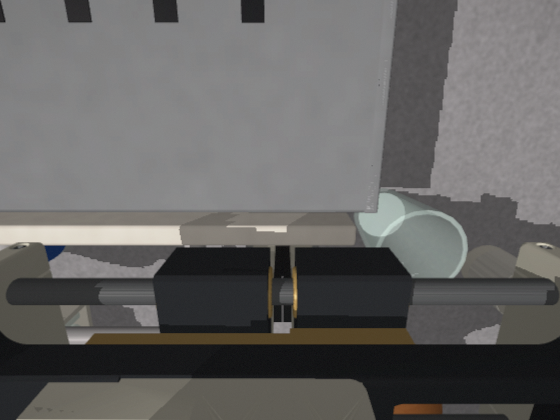

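The panel top at row 230 is about 15 mm from shut, with the fingers against it. I push the last stretch slowly.

Request:
{"method": "move_arm", "body": {"rows": "0 0 0 0.003 0 0 0; 0 0 0 0.003 0 0 0; 0 0 0 0.003 0 0 0; 0 0 0 0.003 0 0 0; 0 0 0 0.002 0 0 0; 0 0 0 0.002 0 0 0; 0 0 0 0 0 0 0"}}

```text
t: 33.1
eef_pos: [0.6684, -0.0403, 0.133]
ee_rot: [3.142, -0.0, -0.08]
force: [-0.2, 0.3, 0.8]
width: 0.0001
gripper_force: 0.1
```

Request:
{"method": "move_arm", "body": {"rows": "0 0 0 0.002 0 0 0; 0 0 0 0.001 0 0 0; 0 0 0 0 0 0 0"}}

```text
t: 33.48
eef_pos: [0.6705, -0.0405, 0.133]
ee_rot: [3.142, 0.001, -0.08]
force: [-4.9, 1.5, 1.0]
width: 0.0004
gripper_force: 2.2
```

Request:
{"method": "move_arm", "body": {"rows": "0 0 0 0.001 0 0 0; 0 0 0 0.001 0 0 0; 0 0 0 0.001 0 0 0; 0 0 0 0 0 0 0; 0 0 0 0 0 0 0"}}

```text
t: 34.1
eef_pos: [0.6705, -0.0406, 0.133]
ee_rot: [3.141, 0.006, -0.08]
force: [-15.8, 4.5, 9.2]
width: 0.0009
gripper_force: 7.8
```

It's against the stop at 16 N, so the chassis is home. Back off, lift and check.

Request:
{"method": "move_arm", "body": {"rows": "0 0 0 -0.004 0 0 0; 0 0 0 -0.006 0 0 0; 0 0 0 0 0 -0.04 0; 0 0 0 0 0 -0.06 0; 0 0 0 -0.05 0 0 0; 0 0 0 -0.05 0 0 0; 0 0 0 -0.05 0 0 0; 0 0 0 -0.05 0 0 0"}}

```text
t: 35.1
eef_pos: [0.4636, -0.0241, 0.2333]
ee_rot: [-3.141, -0.002, -0.08]
force: [-1.1, 1.3, 0.4]
width: 0.0007
gripper_force: 0.0
```

```bash
python3 - <<'E'
from h import *
O=np.array([.6975,.027,0]); c,sn=np.cos(-.0795),np.sin(-.0795)
s=arm.get_state(); print(s['t'],s['eef_pos'],s['force'])
for n in ("wrist","top","side"):
    i,d,P=pts(n); cv2.imwrite(f"pics/m_{n}.png",i); p=P-O; q=np.stack([p[...,0]*c+p[...,1]*sn,-p[...,0]*sn+p[...,1]*c,p[...,2]],-1)*1000
    m=(abs(q[...,2]-160)<3)&(q[...,1]>-105)&(q[...,1]<-30)&(abs(q[...,0]+10)<30)&(d>0)
    if m.sum()>20: print(n,m.sum(), np.percentile(q[m],[3,50,97],axis=0)[:,0].round(1))
    k=(abs(q[...,1]+70)<8)&(abs(q[...,0]+34)<8)&(d>0)&(q[...,2]<150)&(q[...,2]>100)
    if k.any(): print("key",np.median(q[k],0).round(1))
E
python3 -c "
import cv2,numpy as np
cv2.imwrite('pics/n.png',np.hstack([cv2.resize(cv2.imread('pics/m_%s.png'%n),(400,300)) for n in('wrist','side')]))"
```

```text
35.1 [ 0.46361288 -0.02412367  0.2332862 ] [-1.09977795  1.25500662  0.38264987]
top 232 [-11.7  -6.   -0.3]
key [-34.  -69.5 128.2]
side 166 [-11.8  -5.6  14.7]
key [-35.2 -70.1 127.9]
```

View pics/n.png

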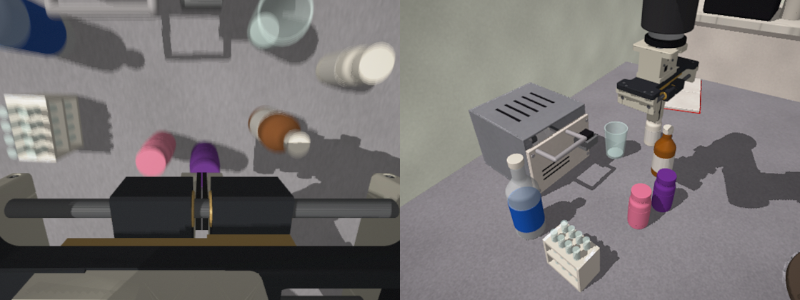

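The chassis is home: panel face at -12 and key at -34 and up. The jar is upright at wrist (355,65), the bystanders stand where they were, and the robot touches nothing.

```bash
python3 -c "
from station import arm
print(arm.job_done())"
```

```text
the job is handed in; nothing more can be done
None
```

The job is handed in at about 35 s: the jar stands upright to the right and clear of the chassis, the disc was leaned left, right and left to its stops and left straight up, and the chassis is pushed home with the key up.

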